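Sort the donated groceries into the pantry trays

ROBOT

A 6-joint arm with a two-finger parallel gripper is mounted at the origin on the work surface. World frame = base frame: x ahead of the robot, y to its left, z up, the work surface at z = 0. Lengths are in m, angles in rad, forces in N, time in s.
With the tool pointing down it reaches from about 0.225 to 0.725 m from the base axis. Payload 3.1 kg.
Tool frame: the origin (TCP) lies midway between the tips of the shut fingers; the grasp point (between the pads) lies 19 mm behind it (bot.grasp_offset is the distance from the TCP to the grasp point, in m); z points along the fingers, y is the line along which they close (so a half turn about z gives the same grasp; the last joint's range is limited). The gripper opens to 85 mm and grips with 20 to 120 N. Pads are 22 mm wide; open, the fingers measure 114 mm over their backs; the gripper's body (76 mm by 85 mm) begins 54 mm behind the grasp point. The pads swing forward as they close: fully open they stand 13 mm farther back than shut.
Start: joints at [1.102, 0.048, 0.099, 1.622, 0, 1.443], TCP at [0.175, 0.495, 0.231] pointing down, gripper open.
Joint ranges: [-2.91, 2.91], [-0.99, 1.94], [-1.21, 1.42], [-2.12, 2.29], [-1.49, 1.47], [-3.14, 3.14]. Speed limits (rad/s): [2.79, 2.79, 3.14, 3.14, 3.14, 3.14].

INTERFACE

Orientations are given as a unit quaternion [x, y, z, w].
In Python, from bench import bot gives the robot as it stands. The module is installed in compiled form; this text tells all that it offers. Calls block until the motion is done:
- bot.reach(position, orientation): joint-space move of the TCP to a pose.
- bot.servo_line(position, frame=None, rate=0.15, f_stop=None): straight line of the TCP; frame=None keeps the orientation; rate is the mean speed in m/s. With f_stop (N) it stops when the force on the tool has changed by that much, and returns True; else False.
- bot.set_joints(angles): joint-space move.
- bot.ungrasp() and bot.gripper_close(squeeze=None): open the fingers fully, or close them until they stop; squeeze is the grip in N (None keeps the last).
- bot.sleep(seconds).
- bot.inverse_kinematics(position, orientation): joint angles nearest the present ones, or None.
- bot.state(): the state.
- bot.get_image(name): name is "scene" or "top" or "wrist"; returns a dict with "frame" (420x560x3 uint8, red, green, blue), "range_z" (420x560 float32, m along the optical axis (not along the pixel's ray), 0 where there is no reading), "fx", "fy", "cx", "cy" (pixels), "R" (3x3) and "t" (3): a world point X has camera coordinates R X + t; the wrist camera has in their place "mount" (4x4, takes a point from camera to tool coordinates, whose origin is the TCP and whose axes are the flange's). Camera axes: x right, y down, z forward; pixel columns grow to the right and rows downward; lengths in m; the calibration is good to about 2 mm. A picture is of the moment at which its call begins: read the wrist's pose just before it.
A pose or a line that the arm cannot do raises bot.IKError and nothing moves.
- bot.job_done(): hands the job in; it is judged then, once.
The state is a dict: "clock": time; "q": joint angles; "dq": joint speeds; "joint_torque": joint torques, N m; "position": TCP position; "tcp_rot": TCP orientation; "wrist_force": force on the tool from outside, world axes, zero at the start; "wrist_torque": the same for the moment, N m; "width": finger opening in m; "gripper_force": force on a finger pad.
Only numpy, scipy, OpenCV 4.12 (cv2) and the standard library are available. Lean on these libraries where they do the work, as an engineer would, in place of code of your own. Each camera call takes 0.05 s, during which the arm holds its last target. There are 200 camera calls.

TASK

Sort the five donated groceries into the pantry trays: both tins into the blue tray, both cartons into the yellow tray, and the glass jar into the black tray. Set each one down gently (never let it fall) so that it stands upright on its tray's floor, inside the walls, and let go of it. Leave the clear tub and the roll of tape where they are.

Things in the scene. Friction and masses are not known exactly. Their poses are not given: they have to be found in the camera images.
- tin_red_mid (a point): food tin, red label with a white band, red disc on its steel lid: upright cylinder 54 mm across, 88 mm high, about 0.2 kg, standing on the table. This point is its centre, half-way up; z is its axis, up.
- tin_green_mid (a point): food tin, green label with a white band, green disc on its steel lid: upright cylinder 54 mm across, 88 mm high, about 0.2 kg, standing on the table. This point is its centre, half-way up; z is its axis, up.
- carton_orange_mid (a point): orange carton with white bands, a stiff closed box standing upright on the table: 38 mm along its x, 56 mm along its y, 86 mm high, about 0.12 kg. This point is its centre, half-way up; z up.
- carton_purple_mid (a point): purple carton with white bands, a stiff closed box standing upright on the table: 38 mm along its x, 56 mm along its y, 86 mm high, about 0.12 kg. This point is its centre, half-way up; z up.
- jar_mid (a point): amber glass jar with a white screw lid and a paper label: upright, straight-sided, 50 mm across (lid too), 84 mm high, about 0.2 kg, standing on the table. This point is its centre, half-way up; z is its axis, up.
- tray_blue: blue plastic tray, the one for tins: shallow open tray fixed to the table, outside 120 mm along its x, 190 mm along its y, 25 mm high, walls and floor 4 mm thick (a small lip adds 12 mm at each y end, 19 to 23 mm up). Origin: centre of its underside, on the table. z up.
- tray_yellow: yellow plastic tray, the one for cartons: shallow open tray fixed to the table, outside 120 mm along its x, 190 mm along its y, 25 mm high, walls and floor 4 mm thick (a small lip adds 12 mm at each y end, 19 to 23 mm up). Origin: centre of its underside, on the table. z up.
- tray_black: black plastic tray, the one for the jar: shallow open tray fixed to the table, outside 120 mm along its x, 190 mm along its y, 25 mm high, walls and floor 4 mm thick (a small lip adds 12 mm at each y end, 19 to 23 mm up). Origin: centre of its underside, on the table. z up.
- tub_mid (a point): bystander, not to be moved: clear plastic tub with a pink lid and band, 100 mm across, 110 mm high. This point is its centre, half-way up.
- tape_mid (a point): bystander, not to be moved: brown roll of packing tape lying flat, 100 mm across, 48 mm high, hole 76 mm. This point is its centre, half-way up.

How it is judged:
At the end, for the whole second after the job is handed in: Tins in the blue tray, cartons in the yellow, jar in the black one: each upright within 0.1 rad, on the tray floor (height within 6 mm), centre within 42 mm (tray x) and 77 mm (tray y) of the tray's centre, at rest, released. Tub and tape within 30 mm of their starts (x of tin_red_mid in the frame of tray_blue between -0.042 and 0.042 m and y of tin_red_mid in the frame of tray_blue between -0.077 and 0.077 m and z of tin_red_mid in the frame of tray_blue between 0.042 and 0.054 m and angle between each of tin_red_mid, tin_green_mid, carton_orange_mid, carton_purple_mid, jar_mid's own z axis and vertical below 0.1 rad and linear speed of each of tin_red, tin_green, carton_orange, carton_purple, jar below 0.02 m/s and angular speed of each of tin_red, tin_green, carton_orange, carton_purple, jar below 0.2 rad/s and x of tin_green_mid in the frame of tray_blue between -0.042 and 0.042 m and y of tin_green_mid in the frame of tray_blue between -0.077 and 0.077 m and z of tin_green_mid in the frame of tray_blue between 0.042 and 0.054 m and x of carton_orange_mid in the frame of tray_yellow between -0.042 and 0.042 m and y of carton_orange_mid in the frame of tray_yellow between -0.077 and 0.077 m and z of carton_orange_mid in the frame of tray_yellow between 0.041 and 0.053 m and x of carton_purple_mid in the frame of tray_yellow between -0.042 and 0.042 m and y of carton_purple_mid in the frame of tray_yellow between -0.077 and 0.077 m and z of carton_purple_mid in the frame of tray_yellow between 0.041 and 0.053 m and x of jar_mid in the frame of tray_black between -0.042 and 0.042 m and y of jar_mid in the frame of tray_black between -0.077 and 0.077 m and z of jar_mid in the frame of tray_black between 0.04 and 0.052 m and distance of each of tub_mid, tape_mid from where it was at the start of the episode below 0.03 m); the robot touches nothing.
It fails at once if a grocery falls freely through the air: nothing touches it while it is more than 20 mm above standing height on the tray floor ((contact force between tin_red and anything else below 0.005 N and height (world z) of tin_red_mid above 0.068 m) or (contact force between tin_green and anything else below 0.005 N and height (world z) of tin_green_mid above 0.068 m) or (contact force between carton_orange and anything else below 0.005 N and height (world z) of carton_orange_mid above 0.067 m) or (contact force between carton_purple and anything else below 0.005 N and height (world z) of carton_purple_mid above 0.067 m) or (contact force between jar and anything else below 0.005 N and height (world z) of jar_mid above 0.066 m)).
It fails at once if the tub or the tape is moved by more than 30 mm (distance of any of tub_mid, tape_mid from where it was at the start of the episode above 0.03 m).
It also fails if it takes over 128 s, if anything falls off the work surface, if the arm or the gripper's body presses on something with over 40 N, if the wrist force passes 120 N, or if a joint passes its speed limit or range.

## Working session

There is one attempt and no reset: what is moved stays moved. The work goes in short steps, each a Python script; the robot and the scene stay as the last script left them, time stands still between calls to the robot, and variables do not carry over. Pictures are saved under pics/ and viewed, at most 14 in all, crops included, and the job is handed in when it is done.

```bash
mkdir -p pics
python3 - <<'E'
from bench import bot
import cv2,numpy as np
for n in ("top","scene"):
    d=bot.get_image(n); cv2.imwrite(f"pics/{n}0.png",d["frame"][:,:,::-1])
    np.savez(f"{n}0.npz",**d)
    print(n,d["fx"],d["cx"],d["cy"],(-d["R"].T@d["t"]).round(3),d["R"].round(3).tolist(), (d["range_z"]>0).mean())
s=bot.state();print(s["tcp_rot"],s["clock"],s["width"],bot.grasp_offset)
E
```

```text
top 450.49301909441397 282.7699255987819 208.29976308480119 [ 0.461 -0.008  0.931] [[0.021, -1.0, 0.004], [-0.993, -0.021, -0.114], [0.114, -0.001, -0.994]] 0.9958715986394557
scene 486.64887579178446 288.3164289407239 215.3375634750666 [1.155 0.455 0.676] [[-0.602, 0.798, 0.022], [0.492, 0.392, -0.777], [-0.629, -0.457, -0.629]] 0.9960969387755102
[ 1.69574668e-01  9.85516770e-01 -1.00916495e-03 -3.32257349e-04] 0.1 0.08519585107257499 0.0187
```

View pics/top0.png

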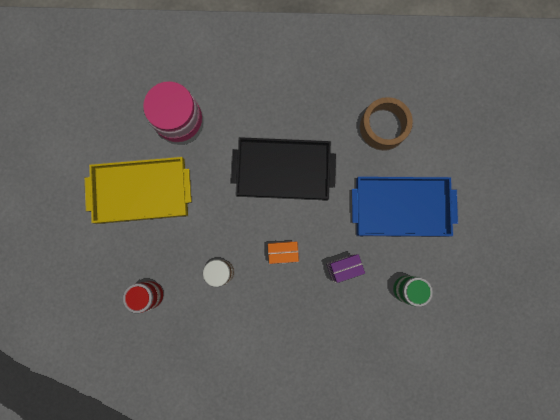

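View pics/scene0.png

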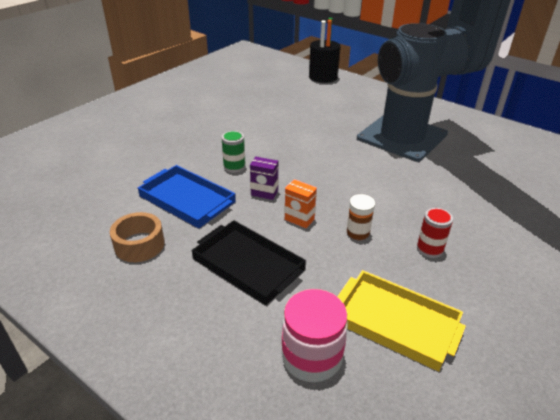

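The top view shows yellow, black and blue trays at about (138,190), (284,169) and (404,207). The red tin is at (137,298), jar at (217,273), orange carton at (283,252), purple at (347,268) and green tin at (417,292). The tub is at (172,110) and the tape at (388,122).

```bash
cat > see.py <<'E'
import cv2,numpy as np
SEEDS=dict(red=(137,298),green=(418,292),jar=(217,273),orange=(283,252),purple=(347,268),tray_yellow=(138,190),tray_black=(284,169),tray_blue=(404,207),tub=(170,106),tape=(388,122))
TOP=dict(red=.088,green=.088,jar=.084,orange=.086,purple=.086,tray_yellow=.024,tray_black=.024,tray_blue=.024,tub=.11,tape=.048)
def world(d):
    v,u=np.mgrid[:420,:560]
    ray=np.stack([(u-d["cx"])/d["fx"],(v-d["cy"])/d["fy"],np.ones(u.shape)],-1)@d["R"]   # world dirs
    c=-d["R"].T@d["t"]
    return ray,c,c+ray*d["range_z"][...,None]
def locate(d,seeds=SEEDS):
    ray,c,P=world(d); out={}
    for k,(u,v) in seeds.items():
        h=TOP[k]; lo=h-.012
        n,lab=cv2.connectedComponents(((P[...,2]>lo)&(P[...,2]<h+.012)).astype(np.uint8))
        w=lab[v-45:v+46,u-60:u+61]; yy,xx=np.nonzero(w>0)
        yy+=v-45; xx+=u-60
        i=np.argmin(np.hypot(yy-v,xx-u)); m=lab==lab[yy[i],xx[i]]
        r=ray[m]; X=c+r*((h-c[2])/r[:,2])[:,None]
        (x,y),(a,b),t=cv2.minAreaRect(X[:,:2].astype(np.float32)*1000)
        if a>b: a,b,t=b,a,t-90     # a short (x axis at angle t), b long
        t=(t+90)%180-90
        out[k]=(x/1000,y/1000,np.radians(t)); print(k,round(x),round(y),'size',round(a),round(b),'xang',round(t,1),'n',m.sum(),'z',P[m][:,2].mean().round(3))
    return out
E
python3 - <<'E'
import numpy as np
from see import *
locate(dict(np.load("top0.npz")))
E
```

```text
red 387 254 size 53 55 xang 1.2 n 731 z 0.088
green 408 -260 size 53 56 xang 1.2 n 725 z 0.088
jar 434 113 size 48 48 xang 2.0 n 575 z 0.084
orange 475 -10 size 38 56 xang 5.3 n 605 z 0.086
purple 448 -130 size 38 57 xang 19.3 n 632 z 0.086
tray_yellow 597 288 size 122 214 xang 6.1 n 1357 z 0.023
tray_black 648 -7 size 122 214 xang -1.2 n 1244 z 0.023
tray_blue 574 -255 size 121 213 xang 1.2 n 1244 z 0.024
tub 745 211 size 93 94 xang 1.3 n 1963 z 0.11
tape 743 -216 size 99 102 xang 57.5 n 948 z 0.048
```

```bash
cat > act.py <<'E'
from bench import bot
import numpy as np
from scipy.spatial.transform import Rotation as Ro
from see import locate
OBJ=dict(red=(.387,.254,1.2),green=(.408,-.260,1.2),jar=(.434,.113,0),orange=(.475,-.010,5.3),purple=(.448,-.130,19.3))
TRAY=dict(blue=(.574,-.255,1.2),yellow=(.597,.288,6.1),black=(.648,-.007,-1.2))
MID=dict(red=.044,green=.044,jar=.042,orange=.043,purple=.043)
UP=.2
def quat(deg):   # tool down, finger line at deg from world x
    c,s=np.cos(np.radians(deg)),np.sin(np.radians(deg))
    return Ro.from_matrix(np.array([[-s,c,0],[c,s,0],[0,0,-1]]).T.__class__ and np.column_stack([[-s,c,0],[c,s,0],[0,0,-1]])).as_quat()
def solve(p,deg,flip):
    q=bot.inverse_kinematics(p,quat(deg+flip)); return q
def move(name,tray,off):
    x,y,a=OBJ[name]; tx,ty,ta=TRAY[tray]
    r=np.radians(ta); px,py=tx-off*np.sin(r),ty+off*np.cos(r)
    best=[]
    for f in (0,180):
        qs=[solve(p,d,f) for p,d in (([x,y,UP],a),([px,py,UP],ta))]
        if all(q is not None for q in qs): best.append((max(abs(q[5]) for q in qs),f))
    m,f=min(best); zg=MID[name]+.010-.019
    bot.reach([x,y,UP],quat(a+f))
    bot.servo_line([x,y,zg],rate=.15)
    bot.gripper_close(squeeze=40); bot.sleep(.2)
    s=bot.state(); print(name,'flip',f,'q6',round(m,2),'width',round(s["width"],4),'F',round(s["gripper_force"],1),'clk',s["clock"])
    if s["width"]<.03: raise SystemExit("missed")
    bot.servo_line([x,y,UP],rate=.12)
    bot.servo_line([px,py,UP],quat(ta+f),rate=.2)
    print('carry width',round(bot.state()["width"],4))
    bot.servo_line([px,py,zg+.010],rate=.12); bot.sleep(.2)
    hit=bot.servo_line([px,py,zg+.003],rate=.015,f_stop=4)
    s=bot.state(); print('down hit',hit,'dz',round(s["position"][2]-zg,4),'wf',np.round(s["wrist_force"],1))
    bot.ungrasp(); bot.sleep(.1)
    bot.servo_line([px,py,UP],rate=.2)
    print('clk',round(bot.state()["clock"],1))
E
sed -i 's/return Ro.*/return Ro.from_matrix(np.column_stack([[-s,c,0],[c,s,0],[0,0,-1]])).as_quat()/' act.py
python3 - <<'E'
from act import *
move("red","blue",.043)
d=bot.get_image("top"); import cv2; cv2.imwrite("pics/t1.png",d["frame"][:,:,::-1])
E
```

```text
red flip 0 q6 1.99 width 0.053 F 42.4 clk 3.175
carry width 0.053
down hit True dz 0.0051 wf [ 0.5 -0.1  5.7]
clk 10.9
```

View pics/t1.png

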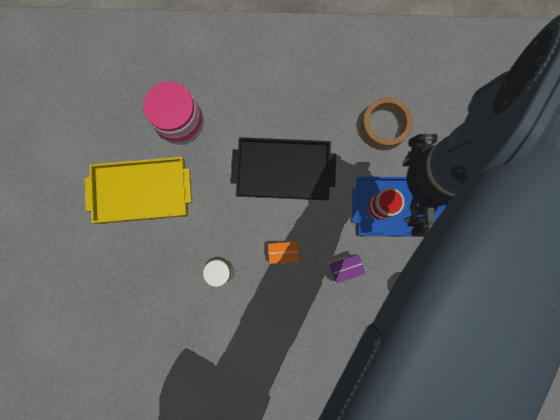

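The red tin stands upright in the blue tray at (388,203). On to the rest.

Run:
```python
from act import *
import cv2
move("green","blue",-.043)
move("purple","yellow",.043)
d=bot.get_image("scene"); cv2.imwrite("pics/s2.png",d["frame"][:,:,::-1])
```

```text
green flip 0 q6 0.97 width 0.0534 F 42.5 clk 13.5
carry width 0.0534
down hit True dz 0.0052 wf [ 0.6 -0.4  5.2]
clk 19.6
purple flip 0 q6 1.87 width 0.0376 F 42.6 clk 22.35
carry width 0.0375
down hit True dz 0.0046 wf [ 1.3 -0.2  4. ]
clk 30.1
```

View pics/s2.png

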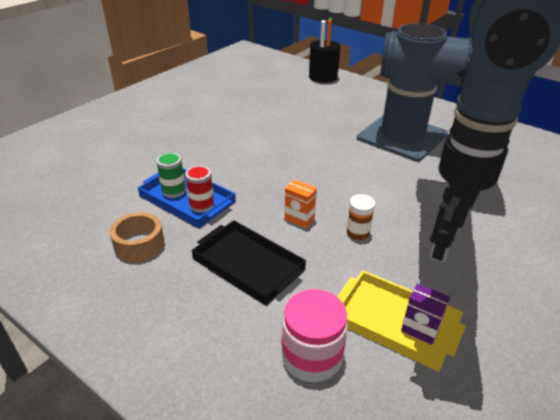

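Both tins, at (171,176) and (200,190), and the purple carton, at (425,314), stand upright in their trays.

Run:
```python
from act import *
import cv2
move("orange","yellow",-.043)
move("jar","black",0)
bot.reach([.3,.3,.3],quat(0))
d=bot.get_image("top"); cv2.imwrite("pics/t3.png",d["frame"][:,:,::-1]); np.savez("top3.npz",**d)
```

```text
orange flip 0 q6 1.75 width 0.0373 F 42.8 clk 33.4583
carry width 0.0376
down hit True dz 0.0046 wf [0.1 0.3 4.7]
clk 40.2
jar flip 180 q6 1.66 width 0.0491 F 41.7 clk 44.825
carry width 0.0492
down hit True dz 0.005 wf [-0.6  0.4  4.3]
clk 51.3
```

View pics/t3.png

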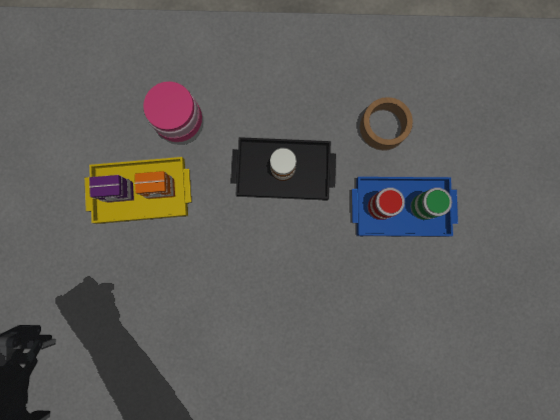

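All five stand in their trays: cartons at (107,187) and (151,183), jar at (283,162), tins at (389,202) and (436,202). The tub and tape look unmoved. I'll check the numbers, then hand in.

Run:
```python
from act import *
import see
see.TOP={k:v+(.004 if k in MID else 0) for k,v in see.TOP.items()}
o=locate(dict(np.load("top3.npz")),dict(red=(389,202),green=(436,202),jar=(283,162),orange=(151,183),purple=(107,187),tub=(170,106),tape=(388,110)))
ok=True
for k,t in dict(red="blue",green="blue",jar="black",orange="yellow",purple="yellow").items():
    tx,ty,a=TRAY[t]; p=Ro.from_euler('z',-a,degrees=True).apply([o[k][0]-tx,o[k][1]-ty,0])*1000
    print(k,p.round()[:2]); ok&=abs(p[0])<35 and abs(p[1])<70
if ok: print(bot.job_done())
```

```text
red 573 -207 size 53 55 xang 1.2 n 677 z 0.093
green 575 -296 size 53 57 xang 1.2 n 697 z 0.092
jar 649 -6 size 48 51 xang -88.8 n 540 z 0.088
orange 602 243 size 40 60 xang 6.1 n 642 z 0.09
purple 593 328 size 40 61 xang 5.4 n 658 z 0.09
tub 745 211 size 92 96 xang -61.4 n 1959 z 0.11
tape 743 -216 size 99 102 xang 63.5 n 939 z 0.048
red [ 0. 48.]
green [  0. -41.]
jar [1. 1.]
orange [ -0. -45.]
purple [ 0. 40.]
the job is handed in; nothing more can be done
None
```

I sorted all five groceries and handed the job in: both tins are in the blue tray, both cartons in the yellow and the jar in the black, all standing upright and released, and the tub and tape measured where they started; the call returned no verdict.

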